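# Set the leak tester to the green programme and start it

## Task

On the grey leak-test console, push the selector's pointer round with a fingertip, click by click, until it rests in the click that points at the green dot; then press the white start button fully down with a fingertip and let it spring back. Do not pinch the selector, do not press start before the pointer is on green, and leave the cap nut and everything else on the bench where it stands.

Things in the scene. Friction and masses are not known exactly. Their poses are not given: they have to be found in the camera images.
- console: grey leak-test console with aluminium top panel, fixed, 240 mm deep (x) by 260 wide (y), panel 62 mm above the bench. Origin at the centre of its underside; -x side faces the robot, +y left, turned up to 0.3 rad. On the panel: selector in the middle, start button front centre, flat dark display front right, loose cap nut front left; nothing else on it stands over 3 mm proud
- dial_centre (a point): point on the selector's axis at the height of the panel (selector axis vertical)
- selector (a joint): angle of the black selector, rad, growing clockwise from above. 8 sprung clicks, click k (0 to 7) at k x 0.4189 rad (24 deg); starts at click 3 or 4; hard stops at the ends. Midway between 3 and 4 it points along the console's +x. Between clicks it snaps into the nearer one. A click takes about 0.12 N m (2.5 to 3 N at 45 mm from the axis); past the crest the arm jumps ahead to the next click
- pointer_tip (a point): tip of the selector's pointer arm, 63 mm from the axis, half-way up the arm (22 mm above the panel); x points outward along the arm. The arm is a straight bar 14 mm wide, with upright flat sides, from a hub of 21 mm radius out to the tip; it spans 8 to 36 mm above the panel. White line on its top
- green_dot (a point): centre of the top of the green marker disc (22 mm across, its top 2.5 mm above the panel) beside one of the selector's click positions, 78 mm from the selector's axis; it may be at click 0, 1, 6 or 7. Yellow, blue and red discs stand at the other three, small black dots at clicks 2 to 5
- start (a joint): travel of the start button, m: 0 up, 0.006 fully down (5 N); it springs back up
- start_top (a point): centre of the top of the round white start button (28 mm across, in a black collar), 84 mm toward the front from the console's middle; pressed straight down
- spare_cap_nut: black castellated cap nut, 57 mm across, 34 mm high, standing loose on the console's top near its front left corner. Leave it alone. Origin at the centre of its underside
- pump: black pump body standing upright on the bench, 90 mm across, 192 mm high, loose. Leave it alone. Origin at the centre of its underside
- piston: piston standing on its face with a thin steel rod pointing up, 48 mm across, 145 mm high, loose. Leave it alone. Origin at the centre of its underside
- seal: black seal ring lying flat on the bench, 69 mm across, 30 mm high, loose. Leave it alone. Origin at the centre of its underside
- oil: small cream bottle with a red spout, 41 mm across, 134 mm high, loose. Leave it alone. Origin at the centre of its underside
- tape: roll of black tape lying flat, 62 mm across, 19 mm high, loose. Leave it alone. Origin at the centre of its underside
- pick: hook pick with a red handle lying on the bench, 165 mm long, 17 mm wide, loose. Leave it alone. Origin at the centre of its underside

How it is judged:
By the outcome, as a careful person would: the job done as asked, in the order asked, and still so for the second after the job is handed in, with the robot touching nothing.
It also fails if it takes over 59 s, if anything falls off the work surface, if the arm or the gripper's body presses on something with over 40 N, if the wrist force passes 120 N, or if a joint passes its speed limit or range.

## Robot

A 6-joint arm with a two-finger parallel gripper is mounted at the origin on a cart in front of the work surface, level with it; the furniture and walls round the work are solid. World frame = base frame: x ahead of the robot, y to its left, z up, the work surface at z = 0. Lengths are in m, angles in rad, forces in N, time in s.
With the tool pointing down it reaches from about 0.35 to 0.925 m from the base axis. Payload 6.4 kg.
Tool frame: the origin (TCP) lies midway between the tips of the shut fingers; the grasp point (between the pads) lies 19 mm behind it; z points along the fingers, y is the line along which they close (so a half turn about z gives the same grasp; the last joint's range is limited). The gripper opens to 94 mm and grips with 3 to 60 N. Pads are 16 mm wide; open, the fingers measure 119 mm over their backs; the gripper's body (75 mm by 177 mm) begins 78 mm behind the grasp point.
Start: joints at [-1.332, 0.245, 1.558, -0, 1.339, -0.174], TCP at [0.261, -0.595, 0.205] pointing down, gripper open.
Joint ranges: [-3.13, 3.13], [-1.02, 2.26], [0.13, 2.54], [-0.95, 4.09], [0.21, 2.88], [-2.74, 2.74]. Speed limits (rad/s): [2.57, 2.57, 3.14, 3.14, 3.14, 3.14].

## Interface

Orientations are given as [roll, pitch, yaw] about the fixed x, y, z axes, in that order (R = Rz(yaw) Ry(pitch) Rx(roll)).
In Python, from workcell import manip gives the robot as it stands.
- The arm moves only by the tool apply_moves, never from a script. Its argument "rows" is a list of rows, each an object with "gripper": the gripper command: -1 is shut, 1 is fully open, values between are in proportion; "xyz": the shift along the tool's x, y, z in units of 100 mm (1.0 is 100 mm), a list of three; "spin": the turn about the tool's z in units of pi rad (1.0 is pi rad). A call has 1 to 10 rows; each row is the pose to reach, as a shift and turn from the pose commanded when the call began, along the tool's axes at that moment, turning the shorter way round; what a row does not reach only later rows make up. A row lasts 1/10 s, in which the tool goes at most 50 mm and 8.59 degrees, less where a joint would pass 70% of its speed; a pose out of reach is approached as far as the arm can. A call with a number of a shift or a turn outside -1 to 1 is refused whole. A call with a gripper value outside its range is refused whole. The fingers move at their own pace and stop on an object; "grip_force" is the grip in N (left out, the last holds). Time passes only in rows, so rows that repeat a pose let the fingers close. It gives the time, the measured TCP pose, the force, the opening and the grip force at its end, in the units of the state.
- manip.read_state(): the state, without advancing time (a new reading comes with each control period).
- manip.grab_frame(name): name is "scene" or "top" or "wrist"; returns the picture (420x560x3 uint8, red, green, blue); there is no depth.
- manip.camera_info(name): a dict with "camera_matrix" (3x3 intrinsics, pixels), "extrinsics" (4x4, takes a point from world to camera coordinates). Camera axes: x right, y down, z forward; pixel columns grow to the right and rows downward; lengths in m; the calibration is good to about 2 mm. A picture is of the moment at which its call begins: read the wrist's pose just before it. camera_info takes no time and is no camera call; for the wrist camera it gives the pose at the moment of the call.
- manip.close_job(): hands the job in; it is judged then, once.
The state is a dict: "t": time; "joints": joint angles; "qd": joint speeds; "tau": joint torques, N m; "eef_pos": TCP position; "tcp_rot": TCP orientation; "ft_force": force on the tool from outside, world axes, zero at the start; "moment": the same for the moment, N m; "grip_width": finger opening in m; "grasp_force": force on a finger pad.
Only numpy, scipy, OpenCV 4.12 (cv2) and the standard library are available. Lean on these libraries where they do the work, as an engineer would, in place of code of your own. Each camera call takes 0.05 s, during which the arm holds its last target. There are 200 camera calls.

## Working session

There is one attempt and no reset: what is moved stays moved. The work goes in short steps, Python scripts to look and compute and a tool call to move; the robot and the scene stay as the last step left them, time stands still between calls to the robot, and variables do not carry over. Pictures are saved under pics/ and viewed, at most 10 in all, crops included, and the job is handed in when it is done.

Besides the shell and the picture viewer there is one more tool, called after ">>>" in YAML: its name, and indented under it one key for each argument. apply_moves: Moves the arm, as the interface text tells. Its arguments: {"type":"object","properties":{"rows":{"type":"array","items":{"type":"object","properties":{"gripper":{"type":"number"},"xyz":{"type":"array","items":{"type":"number","minimum":-1,"maximum":1}},"spin":{"type":"number","minimum":-1,"maximum":1}}}},"grip_force":{"type":"number"}},"required":["rows"]}

```bash
mkdir -p pics; python3 - <<'E'
from workcell import manip
import cv2,numpy as np
s=manip.read_state();print(s['t'],s['eef_pos'],s['tcp_rot'],s['grip_width'])
for n in('top','scene'):
    f=manip.grab_frame(n);cv2.imwrite(f'pics/{n}0.png',f[:,:,::-1])
    c=manip.camera_info(n);print(n,c['camera_matrix'],np.round(c['extrinsics'],4))
E
```

```text
0.0 [ 0.26062028 -0.5948174   0.20437824] [-3.13974239e+00 -2.97753295e-04  4.12797090e-01] 0.09384637115475059
top [[406.87596277   0.         269.92372515]
 [  0.         406.87596277 214.82720859]
 [  0.           0.           1.        ]] [[-0.0232 -0.9996  0.0155 -0.0181]
 [-0.9944  0.0214 -0.1033  0.49  ]
 [ 0.1029 -0.0178 -0.9945  1.1329]
 [ 0.      0.      0.      1.    ]]
scene [[502.24059308   0.         285.67874222]
 [  0.         502.24059308 210.76753181]
 [  0.           0.           1.        ]] [[-0.5781 -0.8158  0.0168  0.2566]
 [-0.5699  0.3889 -0.7239  0.3259]
 [ 0.584  -0.428  -0.6897  1.26  ]
 [ 0.      0.      0.      1.    ]]
```

View pics/top0.png

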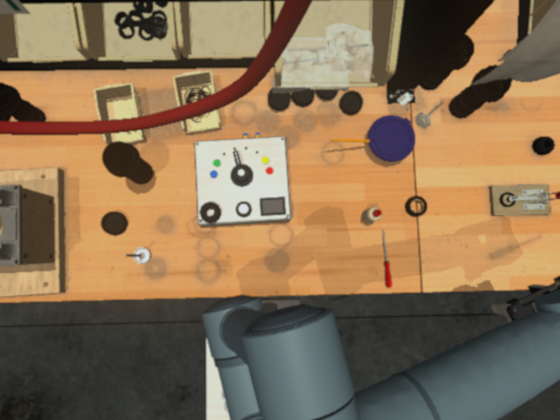

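View pics/scene0.png

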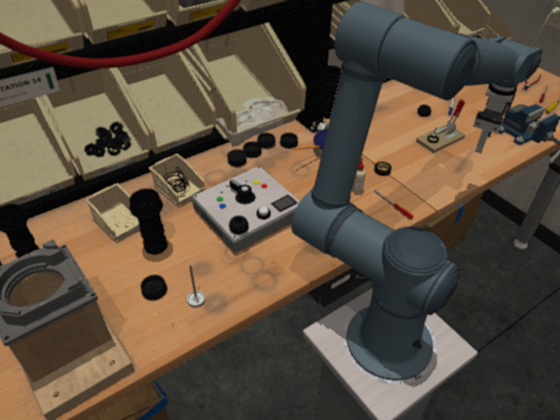

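```bash
python3 - <<'E'
import cv2
f=cv2.imread('pics/top0.png')[130:232,185:300]
cv2.imwrite('pics/crop0.png',cv2.resize(f,None,fx=5.8,fy=5.8,interpolation=cv2.INTER_CUBIC))
E
```

```text
(no output)
```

View pics/crop0.png

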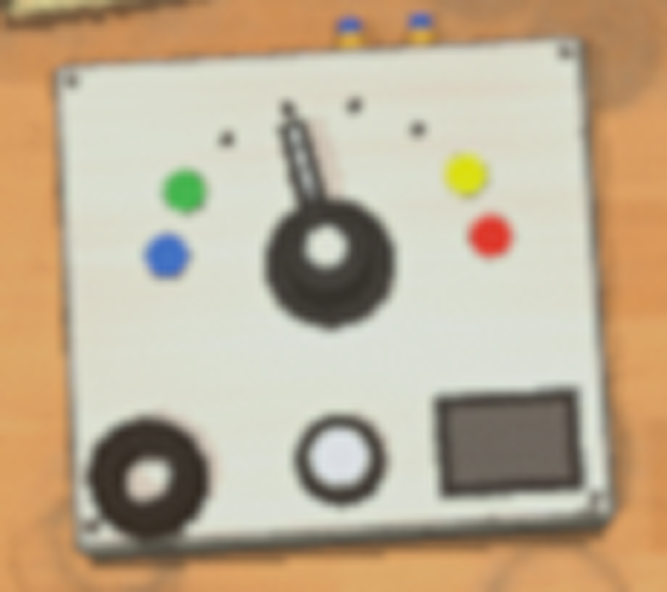

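The crop shows the pointer at click 3, next to the black dot at crop (288,107). Blue is at click 0 (167,256), green at click 1 (185,191), yellow at click 6 and red at click 7. I need two clicks counter-clockwise.

```bash
cat > h.py <<'E'
from workcell import manip
import cv2,numpy as np
from scipy.optimize import least_squares
def ray(n,uv,z):
    c=manip.camera_info(n);K=np.array(c['camera_matrix']);E=np.array(c['extrinsics'])
    R,t=E[:3,:3],E[:3,3];o=-R.T@t;d=R.T@np.linalg.inv(K)@[*uv,1];return o+d*(z-o[2])/d[2]
E
python3 - <<'E'
from h import *
P=[(167,256),(185,191),(226,139),(288,107),(354,104),(418,129),(466,175),(490,236)]
W=[]
for k,p in enumerate(P):
    W.append(ray('top',((p[0]+.5)/5.8-.5+185,(p[1]+.5)/5.8-.5+130),.0645 if k in(0,1,6,7) else .0625)[:2])
W=np.array(W);k=np.arange(8)
def m(q):
    a=q[2]-(k-3.5)*.4189
    return np.c_[q[0]+.078*np.cos(a),q[1]+.078*np.sin(a)]
r=least_squares(lambda q:(m(q)-W).ravel(),[.6,0.04,0])
print(r.x,np.round(r.fun*1e3,1))
x,y,th=r.x
print('start fit',x-.084*np.cos(th),y-.084*np.sin(th))
p=(340,459)
print('start px',ray('top',((p[0]+.5)/5.8-.5+185,(p[1]+.5)/5.8-.5+130),.072))
for i in(1,2,3):
    a=th-(i-3.5)*.4189;print(i,a,x+.063*np.cos(a),y+.063*np.sin(a))
E
```

```text
[0.59899503 0.04814628 0.040029  ] [ 0.7  0.2  0.4  0.3 -0.3 -0.7 -1.1  0.3 -0.7 -0.3  0.2  0.2  0.6  0.2
  0.2 -0.2]
start fit 0.515062317094859 0.04478474170452748
start px [0.50295964 0.04441432 0.072     ]
1 1.087279002943959 0.6282834867408859 0.1039242884587917
2 0.6683790029439589 0.6484391454774627 0.08718829981785328
3 0.2494790029439589 0.6600446233723584 0.06370092495972891
```

```bash
cat >> h.py <<'E'
D=np.array([.5990,.0481]);S=np.array([.5030,.0444])
def tool():
    s=manip.read_state();p=np.array(s['eef_pos']);y=s['tcp_rot'][2];c,n=np.cos(y),np.sin(y)
    return s,p,y,np.array([[c,n],[n,-c]])   # rows: tool x,y in world
def to(xy):
    s,p,y,A=tool();return A@(np.array(xy)-p[:2])*1e3
E
python3 - <<'E'
from h import *
s,p,y,A=tool()
c,n=np.cos(y),np.sin(y)
G=D+np.array([[c,-n],[n,c]])@[.048,-.040]
print(G,'shift mm',to(G),'start',to(S))
ci=manip.camera_info('scene');K=np.array(ci['camera_matrix']);E=np.array(ci['extrinsics'])
for z in(.2,.4,.5,.6,.7,.8,.9):
    o=[]
    for uv in((100,127),(180,118),(260,70)):
        w=ray('top',uv,z);q=K@(E[:3,:3]@w+E[:3,3]);o.append((np.round(w,2),np.round(q[:2]/q[2])))
    print(z,o)
for n_,u,z in(('purple',(390,138),.1),('oil',(375,214),.13),('pump',(122,160),.19)):print(n_,ray('top',u,z))
E
```

```text
[0.65901495 0.03071592] shift mm [ 615.88498188 -413.23769886] start [ 478.46424993 -488.36066425]
0.2 [(array([0.7 , 0.39, 0.2 ]), array([117., 186.])), (array([0.72, 0.19, 0.2 ]), array([179., 158.])), (array([ 0.84, -0.01,  0.2 ]), array([218., 118.]))]
0.4 [(array([0.63, 0.31, 0.4 ]), array([142., 127.])), (array([0.65, 0.15, 0.4 ]), array([196., 105.])), (array([ 0.74, -0.01,  0.4 ]), array([230.,  73.]))]
0.5 [(array([0.6 , 0.27, 0.5 ]), array([156.,  92.])), (array([0.61, 0.13, 0.5 ]), array([206.,  73.])), (array([ 0.69, -0.01,  0.5 ]), array([237.,  46.]))]
0.6 [(array([0.56, 0.22, 0.6 ]), array([173.,  52.])), (array([0.57, 0.11, 0.6 ]), array([217.,  37.])), (array([ 0.65, -0.01,  0.6 ]), array([245.,  14.]))]
0.7 [(array([0.53, 0.18, 0.7 ]), array([192.,   6.])), (array([0.54, 0.09, 0.7 ]), array([230.,  -5.])), (array([ 0.6 , -0.01,  0.7 ]), array([254., -23.]))]
0.8 [(array([0.5 , 0.14, 0.8 ]), array([214., -47.])), (array([0.5 , 0.07, 0.8 ]), array([246., -54.])), (array([ 0.55, -0.01,  0.8 ]), array([266., -66.]))]
0.9 [(array([0.46, 0.1 , 0.9 ]), array([ 239., -108.])), (array([0.47, 0.05, 0.9 ]), array([ 264., -112.])), (array([ 0.5 , -0.01,  0.9 ]), array([ 279., -119.]))]
purple [ 0.6853855  -0.36024848  0.1       ]
oil [ 0.47488888 -0.30037639  0.13      ]
pump [0.61587212 0.33474572 0.19      ]
```

>>> apply_moves:
  rows:
    - {"xyz": [0.95, -1, 0.1], "spin": 0, "gripper": -1}
    - {"xyz": [0.95, -1, 0.1], "spin": 0, "gripper": -1}
    - {"xyz": [0.95, -1, 0.1], "spin": 0, "gripper": -1}
    - {"xyz": [0.95, -1, 0.1], "spin": 0, "gripper": -1}

```text
t: 0.5
eef_pos: [0.3087, -0.4615, 0.1941]
tcp_rot: [-3.138, -0.001, 0.417]
ft_force: [0.1, -0.6, -0.0]
grip_width: 0.0653
grasp_force: 0.0
```

>>> apply_moves:
  rows:
    - {"xyz": [0.95, -1, 0.1], "spin": 0, "gripper": -1}
    - {"xyz": [0.95, -1, 0.1], "spin": 0, "gripper": -1}
    - {"xyz": [0.95, -1, 0.1], "spin": 0, "gripper": -1}
    - {"xyz": [0.95, -1, 0.1], "spin": 0, "gripper": -1}

```text
t: 0.9
eef_pos: [0.3552, -0.3331, 0.1847]
tcp_rot: [-3.14, -0.0, 0.417]
ft_force: [-0.9, -0.1, -0.8]
grip_width: 0.0334
grasp_force: 0.0
```

>>> apply_moves:
  rows:
    - {"xyz": [0.95, -1, 0.1], "spin": 0, "gripper": -1}
    - {"xyz": [0.95, -1, 0.1], "spin": 0, "gripper": -1}
    - {"xyz": [0.95, -1, 0.1], "spin": 0, "gripper": -1}
    - {"xyz": [0.95, -1, 0.1], "spin": 0, "gripper": -1}

```text
t: 1.3
eef_pos: [0.4022, -0.2043, 0.1751]
tcp_rot: [-3.141, 0.0, 0.417]
ft_force: [0.2, -0.7, 0.7]
grip_width: 0.0021
grasp_force: 0.0
```

>>> apply_moves:
  rows:
    - {"xyz": [0.95, -1, 0.1], "spin": 0, "gripper": -1}
    - {"xyz": [0.95, -1, 0.1], "spin": 0, "gripper": -1}
    - {"xyz": [0.95, -1, 0.1], "spin": 0, "gripper": -1}
    - {"xyz": [0.95, -1, 0.1], "spin": 0, "gripper": -1}

```text
t: 1.7
eef_pos: [0.4494, -0.0752, 0.1654]
tcp_rot: [-3.141, 0.0, 0.417]
ft_force: [-0.4, 0.4, 0.1]
grip_width: 0.0002
grasp_force: 0.0
```

>>> apply_moves:
  rows:
    - {"xyz": [0, 0, 0.3], "spin": 0, "gripper": -1}
    - {"xyz": [0, 0, 0.3], "spin": 0, "gripper": -1}
    - {"xyz": [0, 0, 0.3], "spin": 0, "gripper": -1}

```text
t: 2.0
eef_pos: [0.4483, -0.0781, 0.1355]
tcp_rot: [-3.141, 0.001, 0.411]
ft_force: [-0.2, -0.5, -0.8]
grip_width: 0.0002
grasp_force: 0.0
```

```bash
python3 - <<'E'
from h import *
s,p,y,A=tool();c,n=np.cos(y),np.sin(y)
G=D+np.array([[c,-n],[n,c]])@[.048,-.040]
print(p,y,'shift mm',to(G))
a=manip.grab_frame('scene');b=manip.grab_frame('wrist')
cv2.imwrite('pics/sw1.png',np.vstack([a[:300],b[:300]])[:,:,::-1])
E
```

```text
[ 0.44825157 -0.07807069  0.13553097] 0.41076943928506515 shift mm [236.59008577 -15.47894482]
```

View pics/sw1.png

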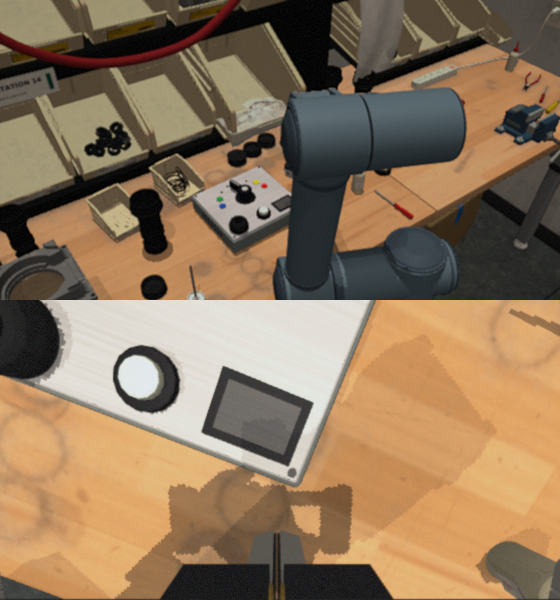

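>>> apply_moves:
  rows:
    - {"xyz": [0.45, 0, 0], "spin": 0, "gripper": -1}
    - {"xyz": [0.9, 0, 0], "spin": 0, "gripper": -1}
    - {"xyz": [0.9, 0, 0], "spin": 0, "gripper": -1}

```text
t: 2.4
eef_pos: [0.5347, -0.0402, 0.1366]
tcp_rot: [3.14, -0.002, 0.414]
ft_force: [-0.8, 0.4, 0.2]
grip_width: 0.0001
grasp_force: 0.0
```

>>> apply_moves:
  rows:
    - {"xyz": [0.45, 0, 0], "spin": 0, "gripper": -1}
    - {"xyz": [0.9, 0, 0], "spin": 0, "gripper": -1}
    - {"xyz": [0.9, 0, 0], "spin": 0, "gripper": -1}

```text
t: 2.7
eef_pos: [0.6165, -0.0039, 0.1361]
tcp_rot: [3.141, -0.002, 0.414]
ft_force: [0.9, -0.1, -0.0]
grip_width: -0.0
grasp_force: 0.0
```

>>> apply_moves:
  rows:
    - {"xyz": [0.3, -0.05, 0], "spin": 0, "gripper": -1}
    - {"xyz": [0.56, -0.1, 0.2], "spin": 0, "gripper": -1}
    - {"xyz": [0.56, -0.1, 0.53], "spin": 0, "gripper": -1}
    - {"xyz": [0.56, -0.1, 0.53], "spin": 0, "gripper": -1}
    - {"xyz": [0.56, -0.1, 0.53], "spin": 0, "gripper": -1}

```text
t: 3.2
eef_pos: [0.6598, 0.0264, 0.083]
tcp_rot: [-3.141, 0.001, 0.412]
ft_force: [-0.1, 0.0, -0.8]
grip_width: 0.0005
grasp_force: 0.0
```

```bash
cat >> h.py <<'E'
def dialframe():
    s,p,y,A=tool();d=A@(p[:2]-D)*1e3
    print('t',s['t'],'radial',round(d[0],1),'ccw',round(-d[1],1),'z',round(p[2]*1e3,1),'yaw',round(y,3),'F',np.round(s['ft_force'],1))
E
python3 - <<'E'
from h import *
dialframe()
b=manip.grab_frame('wrist');a=manip.grab_frame('top')
cv2.imwrite('pics/w2.png',b[:,:,::-1])
E
```

```text
t 3.2 radial 47.1 ccw -44.2 z 83.0 yaw 0.412 F [-0.1  0.  -0.8]
```

View pics/w2.png

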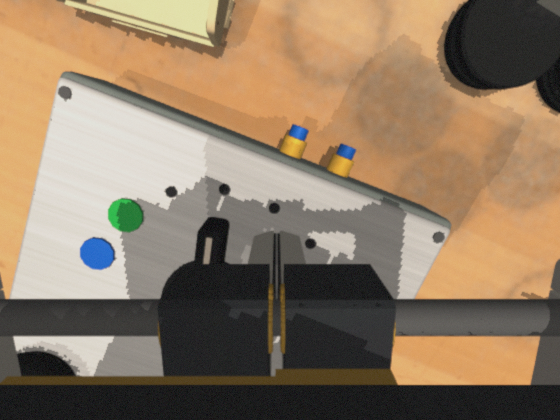

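The wrist view shows the pointer tip at (213,225), just left of the shut fingers at (277,245), and still at click 3. I'll start pushing counter-clockwise.

>>> apply_moves:
  rows:
    - {"xyz": [0, -0.08, 0.02], "spin": 0, "gripper": -1}
    - {"xyz": [0, -0.14, 0.02], "spin": 0, "gripper": -1}
    - {"xyz": [0, -0.17, 0.02], "spin": 0, "gripper": -1}
    - {"xyz": [0, -0.19, 0.02], "spin": 0, "gripper": -1}
    - {"xyz": [0, -0.21, 0.02], "spin": 0, "gripper": -1}

```text
t: 3.8
eef_pos: [0.6529, 0.0465, 0.0813]
tcp_rot: [3.14, -0.002, 0.413]
ft_force: [2.9, -1.5, 0.6]
grip_width: 0.0006
grasp_force: 1.0
```

>>> apply_moves:
  rows:
    - {"xyz": [0, -0.02, 0], "spin": 0, "gripper": -1}
    - {"xyz": [0, -0.04, 0], "spin": 0, "gripper": -1}

```text
t: 4.0
eef_pos: [0.6504, 0.0504, 0.0804]
tcp_rot: [-3.141, 0.0, 0.413]
ft_force: [1.0, -0.3, 0.3]
grip_width: 0.0005
grasp_force: 0.8
```

```bash
python3 - <<'E'
from h import *
dialframe()
E
```

```text
t 4.0 radial 48.0 ccw -18.5 z 80.4 yaw 0.413 F [ 1.  -0.3  0.3]
```

Contact is made and the force is dropping near the crest, so I'll push a few mm more.

>>> apply_moves:
  rows:
    - {"xyz": [0, -0.02, 0], "spin": 0, "gripper": -1}
    - {"xyz": [0, -0.03, 0], "spin": 0, "gripper": -1}
    - {"xyz": [0, -0.03, 0], "spin": 0, "gripper": -1}

```text
t: 4.3
eef_pos: [0.6485, 0.0534, 0.0798]
tcp_rot: [-3.14, 0.002, 0.413]
ft_force: [-0.2, -0.0, -0.9]
grip_width: 0.0001
grasp_force: 0.0
```

```bash
python3 - <<'E'
from h import *
dialframe()
b=manip.grab_frame('wrist')
cv2.imwrite('pics/w3.png',b[:,:,::-1])
E
```

```text
t 4.3 radial 47.4 ccw -15.0 z 79.8 yaw 0.413 F [-0.2 -0.  -0.9]
```

View pics/w3.png

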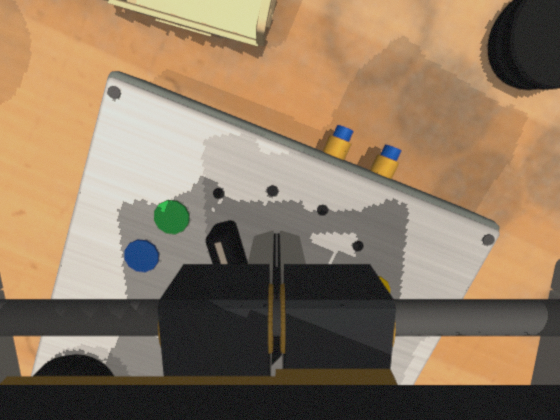

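The white line now points at the black dot at (218,193), which is click 2. Next I swing the tool by one click's angle and repeat the push.

>>> apply_moves:
  rows:
    - {"xyz": [0.11, 0, 0], "spin": -0.04, "gripper": -1}
    - {"xyz": [0.11, -0.02, 0], "spin": -0.09, "gripper": -1}
    - {"xyz": [0.11, -0.02, 0], "spin": -0.133, "gripper": -1}
    - {"xyz": [0.11, -0.02, 0], "spin": -0.133, "gripper": -1}

```text
t: 4.75
eef_pos: [0.6583, 0.0593, 0.0801]
tcp_rot: [-3.141, 0.0, 0.83]
ft_force: [0.1, -0.1, -0.3]
grip_width: 0.0005
grasp_force: 0.0
```

```bash
python3 - <<'E'
from h import *
dialframe()
E
```

```text
t 4.75 radial 48.3 ccw -36.2 z 80.1 yaw 0.83 F [ 0.1 -0.1 -0.3]
```

Next I push from -36 to -15.

>>> apply_moves:
  rows:
    - {"xyz": [0, -0.06, 0], "spin": 0, "gripper": -1}
    - {"xyz": [0, -0.09, 0], "spin": 0, "gripper": -1}
    - {"xyz": [0, -0.11, 0], "spin": 0, "gripper": -1}
    - {"xyz": [0, -0.13, 0], "spin": 0, "gripper": -1}
    - {"xyz": [0, -0.15, 0], "spin": 0, "gripper": -1}
    - {"xyz": [0, -0.17, 0], "spin": 0, "gripper": -1}
    - {"xyz": [0, -0.19, 0], "spin": 0, "gripper": -1}
    - {"xyz": [0, -0.21, 0], "spin": 0, "gripper": -1}
    - {"xyz": [0, -0.21, 0], "spin": 0, "gripper": -1}

```text
t: 5.65
eef_pos: [0.6422, 0.0737, 0.0801]
tcp_rot: [-3.14, 0.001, 0.831]
ft_force: [0.2, -0.1, 0.4]
grip_width: 0.0003
grasp_force: 0.0
```

```bash
python3 - <<'E'
from h import *
dialframe()
b=manip.grab_frame('wrist')
cv2.imwrite('pics/w4.png',b[:,:,::-1])
E
```

```text
t 5.65 radial 48.0 ccw -14.6 z 80.1 yaw 0.831 F [ 0.2 -0.1  0.4]
```

View pics/w4.png

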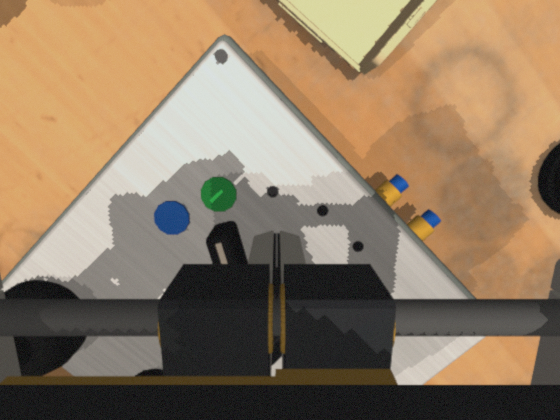

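The pointer line now aims at the green disc (218,193). I'll back off, lift, and move over to the start button.

>>> apply_moves:
  rows:
    - {"xyz": [0, 0.1, 0], "spin": 0, "gripper": -1}
    - {"xyz": [0, 0.12, -0.4], "spin": 0, "gripper": -1}
    - {"xyz": [0, 0.12, -0.7], "spin": 0, "gripper": -1}
    - {"xyz": [0, 0.12, -0.7], "spin": 0, "gripper": -1}

```text
t: 6.1
eef_pos: [0.6556, 0.0644, 0.1562]
tcp_rot: [3.134, -0.006, 0.83]
ft_force: [0.6, -0.4, 0.7]
grip_width: 0.0008
grasp_force: 0.0
```

```bash
python3 - <<'E'
from h import *
dialframe()
print(to(S),to(S-[.06,0]))
E
```

```text
t 6.1 radial 50.3 ccw -30.8 z 156.2 yaw 0.83 F [ 0.6 -0.4  0.7]
[-117.76629172  -99.13131222] [-158.25286067 -143.4126597 ]
```

>>> apply_moves:
  rows:
    - {"xyz": [-0.3, -0.27, 0], "spin": 0.04, "gripper": -1}
    - {"xyz": [-0.6, -0.54, 0], "spin": 0.08, "gripper": -1}
    - {"xyz": [-0.9, -0.8, 0], "spin": 0.12, "gripper": -1}
    - {"xyz": [-0.9, -0.8, 0], "spin": 0.17, "gripper": -1}
    - {"xyz": [-0.9, -0.8, 0], "spin": 0.21, "gripper": -1}
    - {"xyz": [-0.9, -0.8, 0], "spin": 0.25, "gripper": -1}

```text
t: 6.7
eef_pos: [0.5315, 0.0524, 0.1495]
tcp_rot: [-3.141, 0.002, 0.04]
ft_force: [0.5, -0.7, -0.1]
grip_width: 0.0006
grasp_force: 0.0
```

```bash
python3 - <<'E'
from h import *
dialframe();print(to(S-[.06,0]))
E
```

```text
t 6.7 radial -67.3 ccw 7.0 z 149.5 yaw 0.04 F [ 0.5 -0.7 -0.1]
[-88.72348989   4.51799074]
```

>>> apply_moves:
  rows:
    - {"xyz": [-0.45, 0.05, 0], "spin": 0, "gripper": -1}
    - {"xyz": [-0.9, 0.05, 0], "spin": 0, "gripper": -1}
    - {"xyz": [-0.9, 0.05, 0], "spin": 0, "gripper": -1}
    - {"xyz": [-0.9, 0.05, 0], "spin": 0, "gripper": -1}

```text
t: 7.1
eef_pos: [0.4418, 0.0435, 0.1499]
tcp_rot: [-3.142, 0.0, 0.045]
ft_force: [1.2, 0.3, 0.5]
grip_width: 0.0004
grasp_force: 0.0
```

```bash
python3 - <<'E'
from h import *
dialframe()
import pickle
ci=manip.camera_info('wrist');b=manip.grab_frame('wrist');pickle.dump(ci,open('ci5.pkl','wb'))
cv2.imwrite('pics/w5.png',b[:,:,::-1])
E
```

```text
t 7.1 radial -157.2 ccw 2.4 z 149.9 yaw 0.045 F [1.2 0.3 0.5]
```

View pics/w5.png

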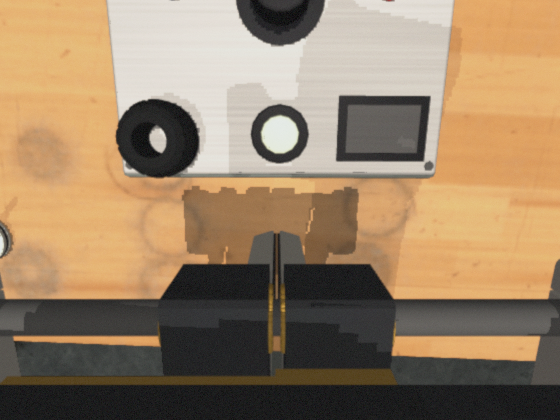

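The start button's white top is centred at (280,132).

```bash
python3 - <<'E'
from h import *
for z in(.066,.072,.078):
    w=ray('wrist',(280,132),z);print(w,to(w[:2]),ray('top',((340.5)/5.8-.5+185,(459.5)/5.8-.5+130),z)[:2])
E
```

```text
[0.5052673  0.04254123 0.066     ] [62.18251186  3.62126465] [0.50368002 0.0447011 ]
[0.50535949 0.04260923 0.072     ] [62.27766091  3.55746166] [0.50295964 0.04441432]
[0.50545169 0.04267723 0.078     ] [62.37280995  3.49365868] [0.50223927 0.04412753]
```

>>> apply_moves:
  rows:
    - {"xyz": [0.4, 0.03, 0], "spin": 0, "gripper": -1}
    - {"xyz": [0.61, 0.03, 0.3], "spin": 0, "gripper": -1}
    - {"xyz": [0.61, 0.03, 0.65], "spin": 0, "gripper": -1}
    - {"xyz": [0.61, 0.03, 0.65], "spin": 0, "gripper": -1}
    - {"xyz": [0.61, 0.03, 0.65], "spin": 0, "gripper": -1}

```text
t: 7.65
eef_pos: [0.5041, 0.0433, 0.0856]
tcp_rot: [-3.141, 0.001, 0.045]
ft_force: [-0.7, -0.7, 0.6]
grip_width: 0.0005
grasp_force: 0.0
```

>>> apply_moves:
  rows:
    - {"xyz": [0, 0, 0.03], "spin": 0, "gripper": -1}
    - {"xyz": [0, 0, 0.06], "spin": 0, "gripper": -1}
    - {"xyz": [0, 0, 0.08], "spin": 0, "gripper": -1}
    - {"xyz": [0, 0, 0.08], "spin": 0, "gripper": -1}

```text
t: 8.05
eef_pos: [0.5051, 0.0433, 0.0789]
tcp_rot: [3.141, -0.004, 0.045]
ft_force: [2.1, -0.6, 5.2]
grip_width: 0.0006
grasp_force: 2.2
```

>>> apply_moves:
  rows:
    - {"xyz": [0, 0, 0.02], "spin": 0, "gripper": -1}
    - {"xyz": [0, 0, 0.02], "spin": 0, "gripper": -1}

```text
t: 8.25
eef_pos: [0.5052, 0.0432, 0.078]
tcp_rot: [3.141, -0.003, 0.045]
ft_force: [-1.1, -0.7, 13.8]
grip_width: 0.0008
grasp_force: 7.1
```

>>> apply_moves:
  rows:
    - {"xyz": [0, 0, 0.02], "spin": 0, "gripper": -1}
    - {"xyz": [0, 0, 0.02], "spin": 0, "gripper": -1}

```text
t: 8.45
eef_pos: [0.5054, 0.0432, 0.0778]
tcp_rot: [3.141, -0.002, 0.046]
ft_force: [-7.1, -0.1, 27.3]
grip_width: 0.0001
grasp_force: 13.2
```

>>> apply_moves:
  rows:
    - {"xyz": [0, 0, -0.04], "spin": 0, "gripper": -1}
    - {"xyz": [0, 0, -0.04], "spin": 0, "gripper": -1}
    - {"xyz": [0, 0, -0.04], "spin": 0, "gripper": -1}

```text
t: 8.75
eef_pos: [0.5051, 0.0433, 0.0786]
tcp_rot: [3.141, -0.004, 0.045]
ft_force: [4.4, -0.6, 4.0]
grip_width: 0.0007
grasp_force: 2.3
```

>>> apply_moves:
  rows:
    - {"xyz": [0, 0, -0.02], "spin": 0, "gripper": -1}
    - {"xyz": [0, 0, -0.02], "spin": 0, "gripper": -1}
    - {"xyz": [0, 0, -0.02], "spin": 0, "gripper": -1}

```text
t: 9.05
eef_pos: [0.5037, 0.0434, 0.0795]
tcp_rot: [3.141, -0.0, 0.045]
ft_force: [3.2, -0.3, 4.6]
grip_width: 0.0004
grasp_force: 2.0
```

>>> apply_moves:
  rows:
    - {"xyz": [0, 0, -0.02], "spin": 0, "gripper": -1}
    - {"xyz": [0, 0, -0.02], "spin": 0, "gripper": -1}
    - {"xyz": [0, 0, -0.02], "spin": 0, "gripper": -1}

```text
t: 9.35
eef_pos: [0.5032, 0.0435, 0.0812]
tcp_rot: [-3.142, 0.001, 0.045]
ft_force: [2.8, -0.8, 3.6]
grip_width: 0.0005
grasp_force: 1.6
```

The force decays gradually on release, so this was the button's spring, and it bottomed at z = 0.078. I'll lift clear and check.

>>> apply_moves:
  rows:
    - {"xyz": [0, 0, -0.3], "spin": 0, "gripper": -1}
    - {"xyz": [0, 0, -0.65], "spin": 0, "gripper": -1}
    - {"xyz": [-0.5, 0, -0.65], "spin": 0, "gripper": -1}
    - {"xyz": [-0.95, 0, -0.65], "spin": 0, "gripper": -1}
    - {"xyz": [-0.95, 0, -0.65], "spin": 0, "gripper": -1}
    - {"xyz": [-0.95, 0, -0.65], "spin": 0, "gripper": -1}

```text
t: 9.95
eef_pos: [0.4067, 0.0395, 0.1452]
tcp_rot: [-3.141, 0.003, 0.045]
ft_force: [0.2, 0.1, 0.4]
grip_width: 0.0006
grasp_force: 0.0
```

```bash
python3 - <<'E'
from h import *
dialframe()
a=manip.grab_frame('scene')[130:270,170:330];b=manip.grab_frame('top')[130:232,185:300]
cv2.imwrite('pics/f.png',np.hstack([cv2.resize(a,(400,350),interpolation=2),cv2.resize(b,(395,350),interpolation=2)])[:,:,::-1])
E
```

```text
t 9.95 radial -192.5 ccw 0.1 z 145.2 yaw 0.045 F [0.2 0.1 0.4]
```

View pics/f.png

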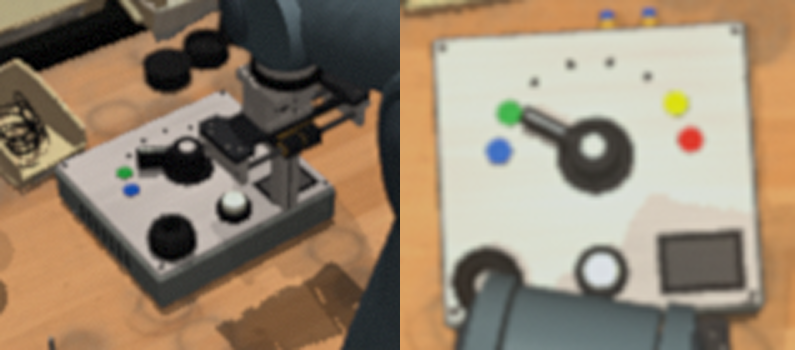

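The pointer rests on green at right-panel (511,112). The start button is back up at left-panel (235,203), the nut hasn't moved, and the arm is clear.

```bash
python3 -c "
from workcell import manip
print(manip.close_job())"
```

```text
the job is handed in; nothing more can be done
None
```

I handed the job in at about 10 s: the selector rests in the click at the green dot, start was then pressed to its stop and sprang back, and the cap nut looked unmoved in the last pictures.

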